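# Shut the keepsake case and hold its opened combination lock ready at the hasp

## Task

First push the open keepsake case shut so that its two halves meet edge to edge. Then turn the padlock's dial, click by click, until its pointer faces the index mark by the shackle, and pull the shackle fully open. Finish holding the opened lock up still by its shackle bar, with that bar right above the brass hasp staple at the front of the shut case and the lock well clear above the case, without disturbing the other things on the chest.

Things in the scene. Friction and masses are not known exactly. Their poses are not given: they have to be found in the camera images.
- case: lower half of a flat keepsake case in pale wood, an open tray 130 mm (its x) x 190 mm (its y) x 30 mm high, walls 6 mm; fixed to the chest top. Origin: centre of its underside; its -x side is the front with the brass hasp staple, its +x side carries the hinge at the rim, 30 mm up.
- case_lid (a joint): angle of the case's upper half shell (130 x 190 x 30 mm too): 0 is shut, rims edge to edge, case then 60 mm high; grows as it opens up and back towards +x of the case; 1.0 to 1.4 at the start. The hinge is stiff: it stays at any angle and takes 2 to 4 N at the free edge to move; push it shut on its outer face, near the free edge.
- lid_hinge (a point): middle of the lid's hinge line, 65 mm behind the case's centre, 30 mm above the chest top; its axes turn with the lid: -x runs from the hinge to the free edge (130 mm), y along the hinge, z out of the shell towards its outer face, which lies at z = 30 mm.
- lid_edge (a point): middle of the free edge of the lid's outer face, 130 mm from the hinge line (at -130, 0, 30 mm in the lid_hinge frame).
- hasp (a point): the small brass staple (fixed ring) in the middle of the case's front, 12 mm in front of the front wall and 16 mm above the chest top.
- stand: dark wooden stand fixed to the chest top, 80 x 88 mm, with a felt recess (64 x 72 mm, 8 mm deep, floor 30 mm above the chest top) in which the lock's body lies with 2 mm of play. Origin: centre of its underside; axes as the lock's.
- lock: steel combination padlock lying on its back in the stand, 0.35 kg: body 60 mm (its x) x 68 mm (its y) x 28 mm thick. Origin: centre of its underside (30 mm above the chest top at the start); z is up out of the dial's face; the shackle points to its -x. A small raised index mark sits on the face at the -x edge, by the shackle.
- dial (a joint): angle of the dial on the lock's face, counter-clockwise from above positive; 0 is the opening position: the pale pointer line points at the index mark by the shackle; the lock only opens within 0.13 rad of it. 12 notches of 0.524 rad are felt as clicks; released, it settles in the nearest. Starts 2 to 4 notches positive (1.05, 1.57 or 2.09): turn clockwise, under 0.1 Nm.
- dial_grip (a point): on the dial's axis at half height of its black grip bar, 46 mm above the lock's underside; the bar is 36 mm long, 12 mm wide, 22 mm high, its foot 6 mm and its top 28 mm above the lock's face. Its x axis runs along the bar, -x to the pointer end; it turns with the dial. The disc under the bar has radius 21 mm.
- shackle (a joint): how far the shackle is drawn out of the lock, m: 0 shut, 0.02 fully out against its stop. It slides along the lock's -x with about 1 N of friction when the dial is at 0, else it moves no more than 2 mm.
- crown (a point): middle of the shackle's cross bar (round, 9 mm thick, straight for 30 mm along the lock's y). Shut, it lies 76 mm from the lock's origin along -x, 46 mm before the lock body, 14 mm above the lock's underside; free space beneath it. The legs are 50 mm apart (41 mm clear between). Axes as the lock's. Lifted by this bar the lock may swing down and hang 130 mm below it.
- bowl: bystander: white bowl, 90 mm across, 35 mm high. Origin: centre of the underside.
- candle: bystander: candle in amber glass, 64 mm across, 62 mm high. Origin: centre of the underside.
- perfume: bystander: glass bottle, 48 mm across, 90 mm high. Origin: centre of the underside.
- hairbrush: bystander: wooden hairbrush lying bristles up, 185 mm long, 50 mm wide, 25 mm high. Origin: underside, near its middle.
- ring_box: bystander: small cloth-covered box, 55 x 55 x 40 mm. Origin: centre of the underside.
- cup: bystander: white mug, 72 mm across, 75 mm high. Origin: centre of the underside.
- book: bystander: book lying flat, 150 x 210 x 22 mm. Origin: centre of the underside.
Things that resemble listed ones, but are neither listed nor needed, are in the scene too. Leave any pink look-alike of the case alone.

How it is judged (in metres and radians):
On the way, in this order (a step that is already met when the one before it is completed fails the run):
1. the case is shut, its halves edge to edge (value of joint case_lid below 0.04 rad), for 0.2 s.
2. the dial is in its opening notch with the shackle still in (value of joint dial between -0.15 and 0.15 rad and value of joint shackle below 0.005 m), for 0.2 s.
3. the shackle is pulled open (value of joint shackle above 0.015 m), for 0.2 s.
At the end, for the whole second after the job is handed in: the case is shut (within 0.04 rad), the shackle is out by more than 15 mm, the gripper holds the lock by its shackle bar (TCP within 50 mm of it), the bar within 40 mm horizontally of the hasp staple, the lock's body more than 100 mm above the chest top, touching nothing but the fingers, and still (value of joint case_lid below 0.04 rad and value of joint shackle above 0.015 m and height (world z) of lock above 0.1 m and horizontal distance between crown and hasp below 0.04 m and distance between the grasp point and crown below 0.05 m and contact force between lock and the fingers above 1 N and contact force between lock and case below 0.2 N and linear speed of lock below 0.1 m/s); the arm keeps its last pose, push and grip.
It fails at once if a bystander was shifted by more than 50 mm (distance of any of bowl, candle, perfume, hairbrush, ring_box, cup, book from where it was at the start of the episode above 0.05 m).
It also fails if it takes over 72 s, if anything falls off the work surface, if the arm or the gripper's body presses on something with over 40 N, if the wrist force passes 120 N, or if a joint passes its speed limit or range.

## Robot

A 6-joint arm with a two-finger parallel gripper is mounted at the origin on the work surface. World frame = base frame: x ahead of the robot, y to its left, z up, the work surface at z = 0. Lengths are in m, angles in degrees, forces in N, time in s.
With the tool pointing down it reaches from about 0.4 to 0.825 m from the base axis. Payload 7 kg.
Tool frame: the origin (TCP) lies between the finger pads, 19 mm behind the fingertips; this is the grasp point; z points along the fingers, y is the line along which they close (so a half turn about z gives the same grasp; the last joint's range is limited). The gripper opens to 88 mm and grips with 3 to 60 N. Pads are 19 mm wide; open, the fingers measure 130 mm over their backs; the gripper's body (78 mm by 193 mm) begins 47 mm behind the grasp point.
Start: joints at [-60.327, 20.546, 0.682, 0, -70.136, -16.507], TCP at [0.154, -0.657, 0.245] pointing down, gripper open.
Joint ranges: [-176.03, 176.03], [-82.01, 121.73], [-58.28, 71.71], [-173.87, 95.51], [-174.79, -0.11], [-173.66, 173.66]. Speed limits (degrees/s): [136.94, 136.94, 172.46, 180, 180, 180].

## Interface

Orientations are given as [roll, pitch, yaw] about the fixed x, y, z axes, in that order (R = Rz(yaw) Ry(pitch) Rx(roll)).
In Python, from plant import get_state, capture, close_job gives the robot as it stands.
- The arm moves only by the shell command python3 -m inch 'ROWS' [FORCE]. ROWS is text: rows parted by semicolons, each of 5 numbers parted by spaces: the shift along the tool's x, y, z normalised to -1 to 1, where 1 is 0.15 m, then the turn about the tool's z normalised to -1 to 1, where 1 is 360 degrees, then the opening, from 0 (shut) to 1 (fully open). In form: tx ty tz spin grip; .... A call has exactly 8 rows; each row shifts and turns the commanded pose from where the row before left it, along the tool's axes as they then stand; what a row does not reach is not made up. A row lasts 1/8 s, in which the tool goes at most 62.5 mm and 10.7 degrees, less where a joint would pass 70% of its speed; a pose out of reach is approached as far as the arm can. A call with a number of a shift or a turn outside -1 to 1 is refused whole. A call with a gripper value outside its range is refused whole. The fingers move at their own pace and stop on an object; FORCE is the grip in N (left out, the last holds). Time passes only in rows, so rows that do not move let the fingers close, or fill a call up. It gives the time, the measured TCP pose, the force, the opening and the grip force at its end, in the units of the state.
- get_state(): the state, without advancing time (a new reading comes with each control period).
- capture(name): name is "side" or "top"; returns a dict with "color" (384x512x3 uint8, blue, green, red), "mtx" (3x3 intrinsics, pixels), "R" (3x3) and "t" (3): a world point X has camera coordinates R X + t. Camera axes: x right, y down, z forward; pixel columns grow to the right and rows downward; lengths in m; the calibration is good to about 2 mm. A picture is of the moment at which its call begins. There is no depth.
- close_job(): hands the job in; it is judged then, once.
The state is a dict: "time_s": time; "joints": joint angles; "qd": joint speeds; "joint_torque": joint torques, N m; "tcp_pos": TCP position; "eef_rot": TCP orientation; "contact_force": force on the tool from outside, world axes, zero at the start; "moment": the same for the moment, N m; "gripper_width": finger opening in m; "gripper_force": force on a finger pad.
Only numpy, scipy, OpenCV 4.12 (cv2) and the standard library are available. Lean on these libraries where they do the work, as an engineer would, in place of code of your own. Each camera call takes 0.05 s, during which the arm holds its last target. There are 200 camera calls.

## Working session

There is one attempt and no reset: what is moved stays moved. The work goes in short steps, Python scripts to look and compute and a shell command to move; the robot and the scene stay as the last step left them, time stands still between calls to the robot, and variables do not carry over. Pictures are saved under pics/ and viewed, at most 10 in all, crops included, and the job is handed in when it is done.

```bash
mkdir -p pics; ls; python3 - <<'E'
from plant import *
import cv2,numpy as np
s=get_state();print({k:np.round(v,3).tolist() for k,v in s.items()})
for n in("side","top"):
    c=capture(n);cv2.imwrite(f"pics/{n}0.png",c["color"]);np.savez(f"{n}0.npz",**c)
    print(n,c["mtx"].tolist(),np.round(c["R"],4).tolist(),np.round(c["t"],4).tolist())
    cv2.imwrite(f"pics/{n}0b.png",cv2.resize(c["color"],(800,600),interpolation=cv2.INTER_CUBIC))
E
```

```text
pics
{'time_s': 0.0, 'joints': [-60.328, 20.591, 0.633, -0.02, -70.136, -16.506], 'qd': [0.051, -0.056, -0.005, -0.012, 0.032, -0.1], 'joint_torque': [0.001, -58.273, 29.305, 6.997, 0.007, -0.0], 'tcp_pos': [0.154, -0.657, 0.244], 'eef_rot': [179.905, -0.009, -166.84], 'contact_force': [-0.701, -0.422, 0.312], 'moment': [-0.006, -0.069, -0.003], 'gripper_force': 0.0, 'gripper_width': 0.088}
side [[405.3744911968043, 0.0, 257.0925914104534], [0.0, 405.3744911968043, 193.93644973494807], [0.0, 0.0, 1.0]] [[-0.8454, -0.534, -0.0038], [-0.2724, 0.4374, -0.857], [0.4594, -0.7235, -0.5152]] [0.4934, 0.1978, 1.1287]
top [[357.3469454036354, 0.0, 257.56860999762216], [0.0, 357.3469454036354, 187.52639317360857], [0.0, 0.0, 1.0]] [[0.0028, -0.9998, 0.0178], [-0.9924, -0.0049, -0.123], [0.1231, -0.0173, -0.9922]] [0.001, 0.557, 1.0446]
```

View pics/top0b.png

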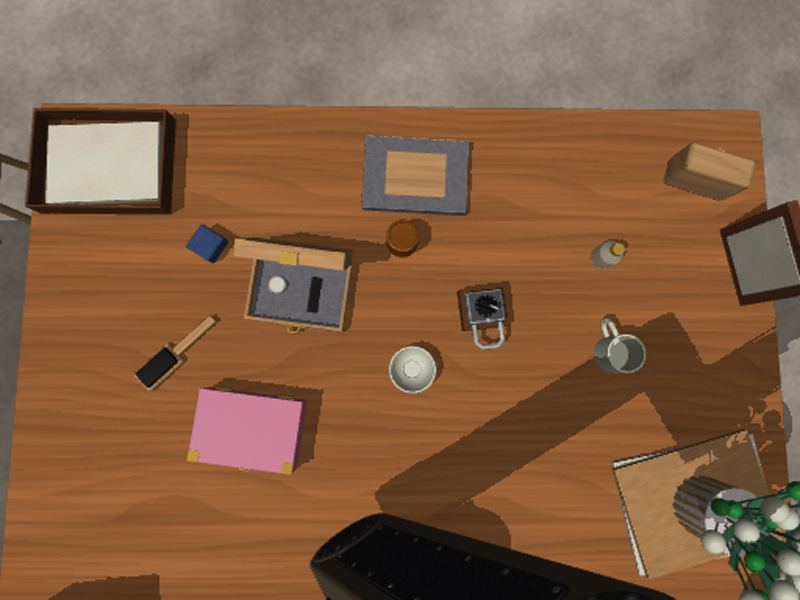

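View pics/side0b.png

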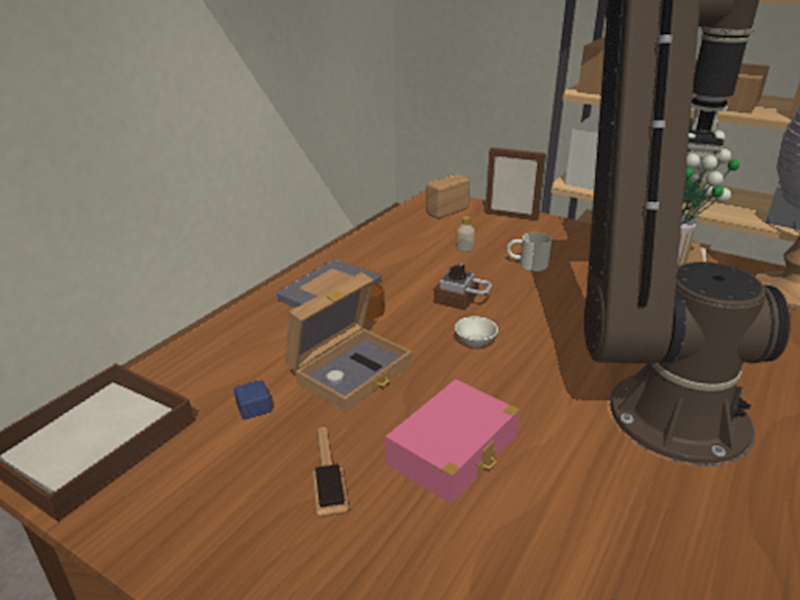

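Top view: the candidates for the case are the pale open case (300,290), hasp at (293,328), and the pink look-alike (247,430). The only lock is at (487,308), on the dark stand. I choose the pale case and check it in a close crop.

```bash
python3 - <<'E'
import cv2,numpy as np
t=cv2.imread("pics/top0.png");s=cv2.imread("pics/side0.png")
f=lambda im,x,y:cv2.resize(im[y:y+60,x:x+80],(400,300),interpolation=cv2.INTER_CUBIC)
m=np.vstack([np.hstack([f(t,148,152),f(t,275,172)]),np.hstack([f(s,183,172)if 0 else f(s,183,200),f(s,260,155)])])
cv2.imwrite("pics/m1.png",m)
E
```

```text
(no output)
```

View pics/m1.png

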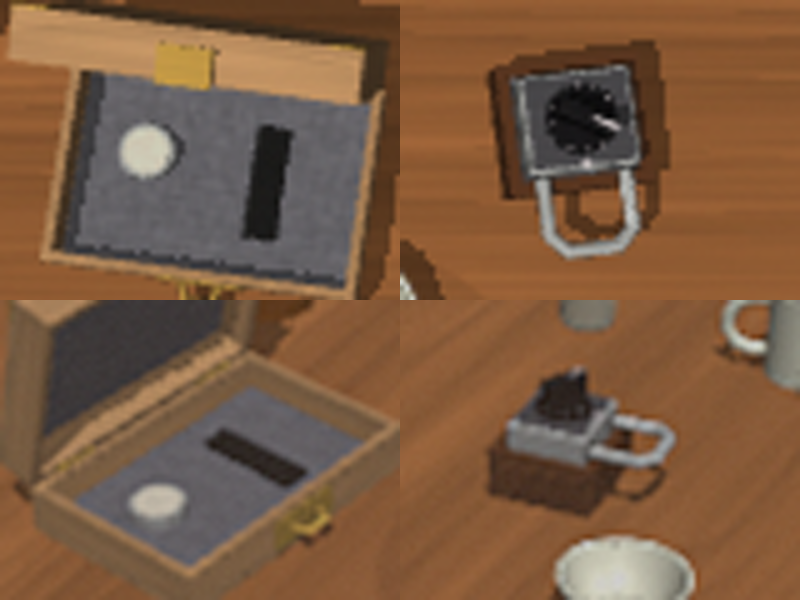

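Montage, close crops. The pale case's hasp is at top (187.5,210) and side (245,304). The front rim corners are at top (156.4,203.6)/(218.4,211.2) and side (221,315)/(262.6,285). The lock's crown is at top (312.6,222), and the dial pointer is about 60° counter-clockwise from the index mark, so 2 notches.

```bash
cat > h.py <<'E'
import numpy as np,cv2
from scipy.optimize import least_squares
def cam(f):
    c=np.load(f);return c["mtx"],c["R"],c["t"]
T,S=cam("top0.npz"),cam("side0.npz")
def proj(c,X):
    K,R,t=c;q=(K@(R@np.asarray(X,float).reshape(-1,3).T+t[:,None])).T;return q[:,:2]/q[:,2:]
def tri(a,b):
    P=[c[0]@np.c_[c[1],c[2]] for c in(T,S)]
    x=cv2.triangulatePoints(P[0],P[1],np.array(a,float),np.array(b,float));return (x[:3]/x[3]).ravel()
def ray(c,p,z):
    K,R,t=c;d=R.T@np.linalg.inv(K)@[*p,1];o=-R.T@t;return o+d*(z-o[2])/d[2]
def place(p,L):
    x,y,a=p[:3];L=np.asarray(L,float).reshape(-1,3);c,s=np.cos(a),np.sin(a)
    return np.c_[x+c*L[:,0]-s*L[:,1],y+s*L[:,0]+c*L[:,1],L[:,2]]
E
python3 - <<'E'
from h import *
np.set_printoptions(precision=3,suppress=True)
off=lambda o,p:np.array(o)+np.array(p)/5
tc=lambda *p:off((148,152),p);tl=lambda x,y:off((275,172),(x-400,y))
sc=lambda x,y:off((183,200),(x,y-300));sl=lambda x,y:off((260,155),(x-400,y-300))
print("F+y",tri(tc(42,258),sc(190,575)),"F-y",tri(tc(352,296),sc(398,425)),"hasp",tri(tc(202,293),sc(312,520)))
print("crown",tri(tl(588,250),sl(668,442)))
def fit(obs,x0):
    r=least_squares(lambda p:np.concatenate([(proj(c,place(p,L))-q).ravel() for c,L,q in obs]),x0)
    print(r.x,np.rad2deg(r.x[2]),np.abs(r.fun).max());return r.x
case=fit([(T,(-.065,.095,.03),tc(42,258)),(T,(-.065,-.095,.03),tc(352,296)),(T,(.065,-.095,.03),tc(382,92)),
 (S,(-.065,.095,.03),sc(190,575)),(S,(-.065,-.095,.03),sc(398,425)),(S,(.065,.095,.03),sc(38,490))],[.6,.25,-.1])
print("hasp",place(case,(-.077,0,.016)))
h=[(T,tc(362,103)),(T,tc(12,58))] # lid inner/free edge corners
lock=fit([(T,(.03,.034,.058),tl(513,80)),(T,(.03,-.034,.058),tl(630,65)),(T,(-.03,-.034,.058),tl(640,166)),(T,(-.03,.034,.058),tl(525,178)),
 (T,(-.0805,0,.044),tl(590,257)),(S,(-.03,-.034,.058),sl(618,402)if 0 else sl(618,402)),(S,(-.0805,0,.044),sl(672,440))],[.6,-.2,.1])
print("crown",place(lock,(-.076,0,.044)),"dial",place(lock,(0,0,.086)))
for n,L in dict(c1=(.03,.034,.058),c2=(.03,-.034,.058),c3=(-.03,-.034,.058),c4=(-.03,.034,.058)).items(): print(n,(proj(S,place(lock,L))[0]-[260,155])*5+[400,300])
for th in(1,1.2,1.4):
    e=[(.065-.13*np.cos(th)+z*np.sin(th),y,.03+.13*np.sin(th)+z*np.cos(th)) for z in(.0,.03) for y in(.095,-.095)]
    print(th,((proj(T,place(case,e))-[148,152])*5).tolist())
# pointer: top of bar ends
for n in(2,3,4):
    a=n*np.pi/6;e=[(-r*np.cos(a),-r*np.sin(a),.086) for r in(0,.018)]
    print(n,((proj(T,place(lock,e))-[275,172])*5+[400,0]).tolist(),((proj(S,place(lock,e))-[260,155])*5+[400,300]).tolist())
for n,p in dict(candle=(403,250),bowl=(413,385),perf=(605,262),vase=(740,510),cup=(620,365),ring=(207,250)).items(): print(n,ray(T,np.array(p)*.64,0.0))
E
```

```text
F+y [0.508 0.307 0.028] F-y [0.486 0.121 0.026] hasp [0.489 0.214 0.013]
crown [ 0.451 -0.16   0.049]
[ 0.559  0.206 -0.121] -6.932133103760209 1.477023275042825
hasp [[0.483 0.216 0.016]]
[ 0.529 -0.152  0.119] 6.793245633590914 1.6010439605683473
crown [[ 0.453 -0.161  0.044]] dial [[ 0.529 -0.152  0.086]]
c1 [506.815 419.6  ]
c2 [542.353 379.077]
c3 [619.557 395.456]
c4 [586.328 437.226]
1 [[2.4614553045037724, 135.8543502265907], [349.5446805550232, 179.45568841390752], [1.439038350200974, 85.20385623264588], [353.2121156875027, 129.41734421785853]]
1.2 [[3.1595260466340847, 90.47624130135503], [353.4190606440852, 134.49720389709213], [5.808544743708666, 35.77872153714182], [358.74837733302616, 80.1616828697712]]
1.4 [[6.99656047643245, 42.619345972481284], [358.63602577785525, 86.83573815900431], [13.19697503393428, -13.10505312000501], [365.3425618273162, 31.200732093009833]]
2 [[584.9775138540565, 116.95966871027679], [613.8926923634585, 129.37741268088985]] [[565.412450882312, 372.6912127904451], [585.1148402349213, 365.99293740176023]]
3 [[584.9775138540565, 116.95966871027679], [615.9101241789375, 113.41723804534126]] [[565.412450882312, 372.6912127904451], [574.503734713393, 362.1336850796554]]
4 [[584.9775138540565, 116.95966871027679], [609.6476452423749, 98.43836821865153]] [[565.412450882312, 372.6912127904451], [561.5311312572103, 361.09108229918945]]
candle [0.649 0.002 0.   ]
bowl [ 0.38  -0.019  0.   ]
perf [ 0.626 -0.407  0.   ]
vase [ 0.144 -0.648  0.   ]
cup [ 0.42  -0.428  0.   ]
ring [0.646 0.394 0.   ]
```

```bash
python3 - <<'E'
from h import *
np.set_printoptions(precision=3,suppress=True)
print("TCP px",proj(T,(.154,-.657,.245))/.64,proj(S,(.154,-.657,.245))/.64)
for a,b in(((725,500),(686,228)),((715,540),(690,150)),((795,490),(725,165)),((715,505),(692,195))): print(tri(np.array(a)*.64,np.array(b)*.64))
im=[cv2.resize(cv2.imread("pics/top0.png")[290:384,385:512],(508,376)),cv2.resize(cv2.imread("pics/side0.png")[60:180,400:512],(280,300))]
cv2.imwrite("pics/v.png",np.hstack([im[0],cv2.copyMakeBorder(im[1],0,76,0,0,0)]))
E
```

```text
TCP px [[847.262 546.241]] [[693.401 163.372]]
[ 0.151 -0.572  0.1  ]
[ 0.16  -0.416  0.336]
[ 0.144 -0.603  0.247]
[ 0.157 -0.495  0.209]
```

View pics/v.png

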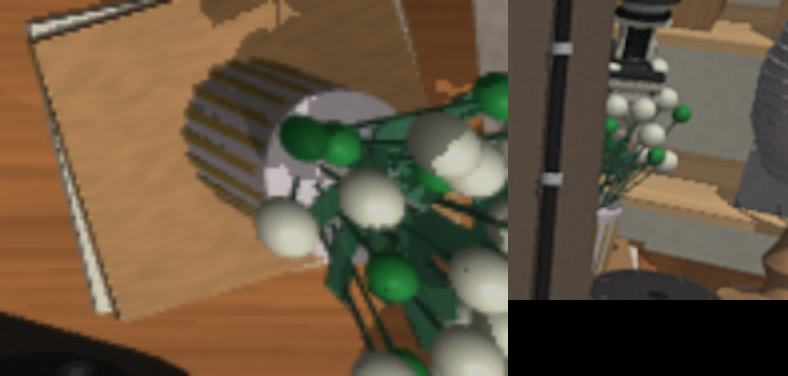

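Right side of the pictures: a vase with flowers near (0.15,-0.57), close beside the starting gripper, so I rise straight up first. The fit puts the case at (0.559,0.206) with yaw -6.9° and the lid at about 1.33 rad. The lock is at (0.529,-0.152) with yaw 6.8°, and the dial is at 2 notches.

```bash
python3 -m inch '0 0 -0.3 0.0279 0; 0 0 -0.3 0.0279 0; 0 0 -0.3 0 0; 0 0 -0.3 0 0; -0.112 0.2514 0 0 0; -0.112 0.2514 0 0 0; -0.112 0.2514 0 0 0; -0.112 0.2514 0 0 0'
```

```text
time_s: 1.1
tcp_pos: [0.2391, -0.5143, 0.4249]
eef_rot: [180.0, -0.0, 173.1]
contact_force: [0.8, -0.8, -0.1]
gripper_width: 0.0136
gripper_force: 0.0
```

```bash
python3 -m inch '-0.112 0.2514 0 0 0; -0.112 0.2514 0 0 0; -0.112 0.2514 0 0 0; -0.112 0.2514 0 0 0; -0.112 0.2514 0 0 0; -0.112 0.2514 0 0 0; -0.112 0.2514 0 0 0; -0.112 0.2514 0 0 0' && python3 -m inch '-0.112 0.2514 0 0 0; -0.112 0.2514 0 0 0; -0.112 0.2514 0 0 0; -0.112 0.2514 0 0 0; -0.112 0.2514 0 0 0; -0.112 0.2514 0 0 0; -0.112 0.2514 0 0 0; -0.112 0.2514 0 0 0' && python3 -m inch '-0.112 0.2514 0 0 0; -0.112 0.2514 0 0 0; -0.112 0.2514 0 0 0; -0.112 0.2514 0 0 0; 0 0 0 0 0; 0 0 0 0 0; 0 0 0.2 0 0; 0 0 0.2 0 0'
```

```text
time_s: 2.1
tcp_pos: [0.4087, -0.231, 0.4252]
eef_rot: [180.0, -0.0, 173.1]
contact_force: [1.5, -0.9, 0.8]
gripper_width: 0.0005
gripper_force: 0.0
time_s: 3.1
tcp_pos: [0.5786, 0.0522, 0.4251]
eef_rot: [-180.0, -0.0, 173.1]
contact_force: [-0.1, -0.7, 0.4]
gripper_width: 0.0004
gripper_force: 0.0
time_s: 4.1
tcp_pos: [0.6627, 0.1916, 0.3658]
eef_rot: [179.9, 0.1, 173.0]
contact_force: [0.3, -0.3, -0.4]
gripper_width: 0.0005
gripper_force: 0.0
```

```bash
python3 -m inch '0 0 0.26 0 0; 0 0 0.26 0 0; 0 0 0.26 0 0; 0 0 0.26 0 0; 0 0 0.26 0 0; 0 0 0 0 0; 0 0 0 0 0; 0 0 0 0 0'; python3 - <<'E'
from h import *
from plant import get_state
case=np.array([.559,.206,-.121]);p=np.array(get_state()["tcp_pos"]);print(p)
d=p[:2]-case[:2];c,s=np.cos(case[2]),np.sin(case[2]);print("case xy",d@[c,s],d@[-s,c])
prev=None
for th in np.r_[1.33,np.linspace(1.2,-0.0,13)]:
    r=.115;x=.065-r*np.cos(th)+.03*np.sin(th)+.008;z=.03+r*np.sin(th)+.03*np.cos(th)+.019
    if prev is not None: print(round(th,2),"x %.3f z %.3f"%(x,z),"tx %.3f tz %.3f"%((prev[0]-x)/.15,(prev[1]-z)/.15))
    else: print(x,z)
    prev=(x,z)
E
```

```text
time_s: 5.1
tcp_pos: [0.6641, 0.1929, 0.173]
eef_rot: [179.9, 0.2, 173.1]
contact_force: [0.5, 0.1, -0.4]
gripper_width: 0.0005
gripper_force: 0.0
[0.664074   0.19287306 0.17295362]
case xy 0.10589022727167505 -0.0003480088223618595
0.07470970519275316 0.1678363450639318
1.2 x 0.059 z 0.167 tx 0.103 tz 0.005
1.1 x 0.048 z 0.165 tx 0.078 tz 0.013
1.0 x 0.036 z 0.162 tx 0.076 tz 0.021
0.9 x 0.025 z 0.158 tx 0.074 tz 0.028
0.8 x 0.014 z 0.152 tx 0.071 tz 0.036
0.7 x 0.004 z 0.146 tx 0.067 tz 0.042
0.6 x -0.005 z 0.139 tx 0.062 tz 0.049
0.5 x -0.014 z 0.130 tx 0.057 tz 0.055
0.4 x -0.021 z 0.121 tx 0.051 tz 0.060
0.3 x -0.028 z 0.112 tx 0.045 tz 0.065
0.2 x -0.034 z 0.101 tx 0.038 tz 0.069
0.1 x -0.038 z 0.090 tx 0.031 tz 0.073
-0.0 x -0.042 z 0.079 tx 0.024 tz 0.076
```

```bash
python3 -m inch '0.07 0 0.01 0 0; 0.07 0 0.01 0 0; 0.07 0 0 0 0; 0.05 0 0.003 0 0; 0.05 0 0.003 0 0; 0.078 0 0.013 0 0; 0.076 0 0.021 0 0; 0 0 0 0 0'; python3 -m inch '0.074 0 0.028 0 0; 0.071 0 0.036 0 0; 0.067 0 0.042 0 0; 0.062 0 0.049 0 0; 0.057 0 0.055 0 0; 0.051 0 0.06 0 0; 0.045 0 0.065 0 0; 0 0 0 0 0'
```

```text
time_s: 6.1
tcp_pos: [0.5927, 0.201, 0.1611]
eef_rot: [-180.0, -0.1, 173.1]
contact_force: [0.2, 0.3, 0.2]
gripper_width: 0.0
gripper_force: 0.0
time_s: 7.1
tcp_pos: [0.5292, 0.2083, 0.11]
eef_rot: [-179.9, -0.1, 173.1]
contact_force: [-1.1, -0.8, -0.4]
gripper_width: 0.0003
gripper_force: 0.0
```

```bash
python3 - <<'E'
from plant import *
from h import *
a=[cv2.resize(capture(n)["color"][y:y+120,x:x+150],(400,320),interpolation=cv2.INTER_CUBIC) for n,x,y in(("top",120,120),("side",150,160))]
cv2.imwrite("pics/lid1.png",np.hstack(a))
E
```

```text
(no output)
```

View pics/lid1.png

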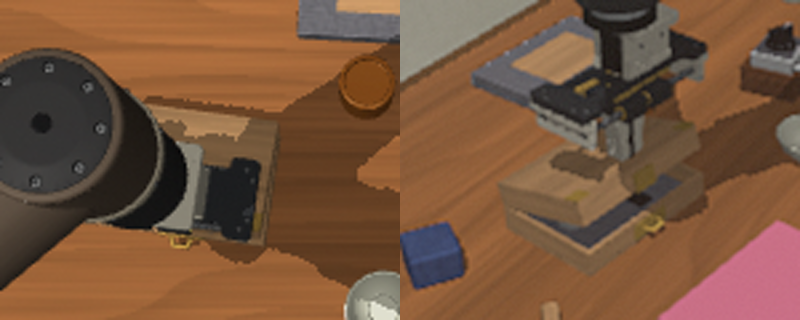

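The lid is nearly shut: in the side view its free edge is at about (640,190), and the fingers rest on its outer face at (620,150). I finish the arc.

```bash
python3 -m inch '0.038 0 0.069 0 0; 0.031 0 0.073 0 0; 0.024 0 0.076 0 0; 0 0 0.01 0 0; 0 0 0.01 0 0; 0 0 0 0 0; 0 0 0 0 0; 0 0 0 0 0'
```

```text
time_s: 8.2
tcp_pos: [0.5167, 0.2104, 0.0786]
eef_rot: [180.0, 0.1, 173.2]
contact_force: [-12.7, -1.7, 37.5]
gripper_width: 0.0004
gripper_force: 18.6
```

```bash
python3 -m inch '0 0 -0.15 0 0; 0 0 -0.3 0 0; 0 0 -0.3 0 0; 0 0 -0.2 0 0; -0.0466 -0.2986 0 0 0; -0.0466 -0.2986 0 0 0; -0.0466 -0.2986 0 0 0; -0.0466 -0.2986 0 0 0'; python3 -m inch '-0.0466 -0.2986 0 0 0; -0.0466 -0.2986 0 0 0; -0.0466 -0.2986 0 0 0; -0.0466 -0.2986 0 0 0; 0 0 0 -0.0256 0.5; 0 0 0 -0.0256 0.5; 0 0 0 -0.0256 0.5; 0 0 0 -0.0256 0.5'; python3 -m inch '0 0 0 -0.0256 0.5; 0 0 0 -0.0256 0.5; 0 0 0 -0.0256 0.5; 0 0 0 -0.0256 0.5; 0 0 0.1 0 0.5; 0 0 0 0 0.5; 0 0 0 0 0.5; 0 0 0 0 0.5'; python3 - <<'E'
from plant import *
from h import *
a=[cv2.resize(capture(n)["color"][y:y+120,x:x+160],(400,300),interpolation=cv2.INTER_CUBIC) for n,x,y in(("side",150,160),("side",240,90))]
cv2.imwrite("pics/d1.png",np.hstack(a))
E
```

```text
time_s: 9.2
tcp_pos: [0.5221, 0.0279, 0.217]
eef_rot: [-180.0, -0.1, 173.1]
contact_force: [0.6, 0.1, 1.0]
gripper_width: 0.0003
gripper_force: 0.0
time_s: 10.2
tcp_pos: [0.5283, -0.1519, 0.2167]
eef_rot: [179.9, -0.1, -149.8]
contact_force: [-0.7, -0.5, 0.5]
gripper_width: 0.0351
gripper_force: 0.0
time_s: 11.2
tcp_pos: [0.529, -0.152, 0.203]
eef_rot: [-180.0, 0.0, -113.2]
contact_force: [0.1, -0.2, 0.1]
gripper_width: 0.0437
gripper_force: 0.0
```

View pics/d1.png

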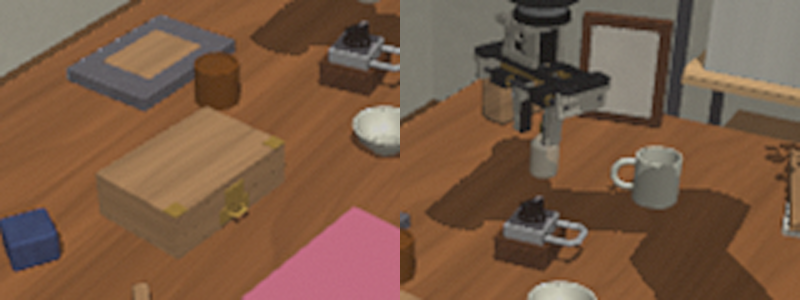

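The case is shut, its seam closed from (180,240) to (285,150). The gripper stands above the dial.

```bash
python3 -m inch '0 0 0.16 0 0.5; 0 0 0.16 0 0.5; 0 0 0.16 0 0.5; 0 0 0.16 0 0.5; 0 0 0.08 0 0.5; 0 0 0.05 0 0.5; 0 0 0 0 0.5; 0 0 0 0 0.5'; python3 -m inch '0 0 0 0 0; 0 0 0 0 0; 0 0 0 0 0; 0 0 0 0 0; 0 0 0 0 0; 0 0 0 0 0; 0 0 0 0 0; 0 0 0 0 0' 15; python3 -c "
from plant import *;s=get_state();print(s['tcp_pos'],s['moment'],s['gripper_width'])"
```

```text
time_s: 12.3
tcp_pos: [0.5294, -0.1521, 0.0882]
eef_rot: [-179.9, 0.0, -113.2]
contact_force: [0.3, 0.1, 0.2]
gripper_width: 0.0437
gripper_force: 0.0
time_s: 13.3
tcp_pos: [0.5296, -0.152, 0.0877]
eef_rot: [-179.9, 0.0, -113.2]
contact_force: [4.8, 0.8, 1.9]
gripper_width: 0.012
gripper_force: 15.0
[ 0.52960777 -0.15201346  0.08773833] [-0.29188516 -1.58039141 -0.00229105] 0.0119878136057267
```

```bash
python3 -m inch '0 0 0 0.0209 0; 0 0 0 0.0209 0; 0 0 0 0.0209 0; 0 0 0 0.0209 0; 0 0 0 0.0209 0; 0 0 0 0.0209 0; 0 0 0 0.0209 0; 0 0 0 0.0209 0'; python3 -m inch '0 0 0 0 0; 0 0 0 0 0; 0 0 0 0 0.5; 0 0 0 0 0.5; 0 0 0 0 0.5; 0 0 -0.1 0 0.5; 0 0 -0.2 0 0.5; 0 0 -0.2 0 0.5'; python3 -c "
from plant import *;s=get_state();print(s['tcp_pos'],s['moment'],s['gripper_width'])"
```

```text
time_s: 14.3
tcp_pos: [0.5302, -0.1526, 0.0881]
eef_rot: [-179.9, 0.1, -173.6]
contact_force: [4.9, -5.5, 1.8]
gripper_width: 0.0119
gripper_force: 15.0
time_s: 15.3
tcp_pos: [0.5288, -0.1521, 0.1641]
eef_rot: [-180.0, -0.0, -173.4]
contact_force: [-0.1, -0.3, -0.0]
gripper_width: 0.0441
gripper_force: 0.0
[ 0.5287865  -0.15206652  0.16414892] [-0.07071971 -0.06499252  0.029417  ] 0.04409583372420388
```

```bash
python3 -m inch '0.13 0 -0.1 0 0.5; 0.13 0 -0.1 0 0.5; 0.13 0 0 0 0.5; 0.127 0 0 0 0.5; 0 0 0 -0.0278 0.25; 0 0 0 -0.0278 0.25; 0 0 0 -0.0278 0.25; 0 0 0 -0.0278 0.25'; python3 -m inch '0 0 0 -0.0278 0.25; 0 0 0 -0.0278 0.25; 0 0 0 -0.0278 0.25; 0 0 0 -0.0278 0.25; 0 0 0 -0.0278 0.25; 0 0 0 0 0.25; 0 0 0 0 0.25; 0 0 0 0 0.25'; python3 - <<'E'
from plant import *
from h import *
a=[cv2.resize(capture(n)["color"][y:y+60,x:x+80],(400,300),interpolation=cv2.INTER_CUBIC) for n,x,y in(("top",275,172),("side",260,155))]
cv2.imwrite("pics/l2.png",np.hstack(a))
E
```

```text
time_s: 16.3
tcp_pos: [0.4508, -0.161, 0.1918]
eef_rot: [179.9, -0.1, -133.0]
contact_force: [-0.9, -0.5, -0.4]
gripper_width: 0.0224
gripper_force: 0.0
time_s: 17.3
tcp_pos: [0.4516, -0.161, 0.1923]
eef_rot: [180.0, 0.0, -83.4]
contact_force: [-0.0, -0.5, 1.0]
gripper_width: 0.0221
gripper_force: 0.0
```

View pics/l2.png

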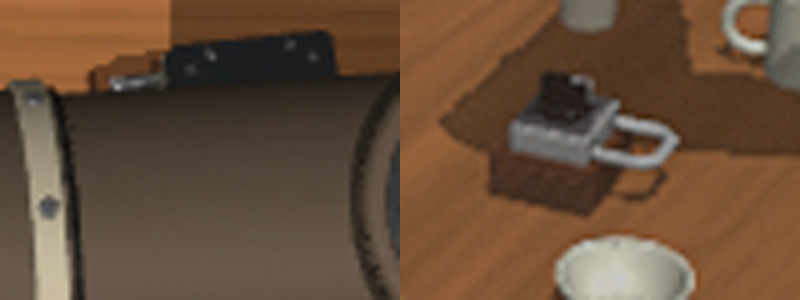

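The pointer end of the bar, now at (585,82) in the right half, faces the shackle, so the dial is at 0. The crown is at (672,140), still in. I go down on the bar.

```bash
python3 -m inch '0 -0.01 0.2 0 0.25; 0 0 0.2 0 0.25; 0 0 0.2 0 0.25; 0 0 0.15 0 0.25; 0 0 0.1 0 0.25; 0 0 0.05 0 0.25; 0 0 0.045 0 0.25; 0 0 0 0 0.25'; python3 -m inch '0 0 0 0 0; 0 0 0 0 0; 0 0 0 0 0; 0 0 0 0 0; 0 0 0 0 0; 0 0 0 0 0; 0 0 0 0 0; 0 0 0 0 0' 30
```

```text
time_s: 18.4
tcp_pos: [0.4533, -0.1608, 0.0506]
eef_rot: [180.0, -0.0, -83.3]
contact_force: [1.1, -0.2, -0.9]
gripper_width: 0.0221
gripper_force: 0.0
time_s: 19.4
tcp_pos: [0.4536, -0.1608, 0.0507]
eef_rot: [-180.0, -0.0, -83.3]
contact_force: [1.2, -0.1, 2.3]
gripper_width: 0.008
gripper_force: 30.0
```

```bash
python3 -m inch '0 0.02 0 0 0; 0 0.02 0 0 0; 0 0.02 0 0 0; 0 0.02 0 0 0; 0 0.02 0 0 0; 0 0.02 0 0 0; 0 0.01 0 0 0; 0 0 0 0 0' 40; python3 -m inch '0 0.01 0 0 0; 0 0 0 0 0; 0 0 0 0 0; 0 0 0 0 0; 0 0 0 0 0; 0 0 0 0 0; 0 0 0 0 0; 0 0 0 0 0'
```

```text
time_s: 20.4
tcp_pos: [0.4339, -0.1631, 0.0507]
eef_rot: [-180.0, -0.0, -83.3]
contact_force: [0.6, -1.1, 1.7]
gripper_width: 0.0076
gripper_force: 40.0
time_s: 21.4
tcp_pos: [0.4338, -0.1631, 0.051]
eef_rot: [-179.9, -0.0, -83.3]
contact_force: [4.6, 0.1, 0.6]
gripper_width: 0.0074
gripper_force: 40.0
```

```bash
python3 -m inch '0 0 -0.05 0 0; 0 -0.006 -0.05 0 0; 0 -0.009 -0.05 0 0; 0 -0.009 -0.05 0 0; 0 -0.015 -0.05 0 0; 0 -0.015 -0.05 0 0; 0 -0.022 -0.05 0 0; 0 -0.022 -0.05 0 0' 50; python3 -m inch '0 -0.034 -0.05 0 0; 0 -0.034 -0.05 0 0; 0 -0.04 -0.05 0 0; 0 -0.04 -0.05 0 0; 0 -0.04 -0.1 0 0; 0 0 -0.15 0 0; 0 0 -0.15 0 0; 0 0 -0.15 0 0'; python3 -m inch '0 0 -0.15 0 0; 0 0 -0.15 0 0; 0 0 -0.15 0 0; 0 0 -0.15 0 0; 0 0 0 0 0; 0 0 0 0 0; 0 0 0 0 0; 0 0 0 0 0'; python3 - <<'E'
from plant import *
from h import *
a=[cv2.resize(capture(n)["color"][y:y+150,x:x+200],(400,300),interpolation=cv2.INTER_CUBIC) for n,x,y in(("top",200,110),("side",220,60))]
cv2.imwrite("pics/l3.png",np.hstack(a))
E
```

```text
time_s: 22.4
tcp_pos: [0.4472, -0.1615, 0.1112]
eef_rot: [180.0, 0.0, -83.3]
contact_force: [1.1, 0.0, -3.3]
gripper_width: 0.0078
gripper_force: 50.0
time_s: 23.4
tcp_pos: [0.4751, -0.1582, 0.224]
eef_rot: [180.0, 0.0, -83.3]
contact_force: [-0.9, -0.8, -2.8]
gripper_width: 0.0076
gripper_force: 50.0
time_s: 24.4
tcp_pos: [0.4748, -0.1582, 0.3124]
eef_rot: [179.9, 0.0, -83.3]
contact_force: [0.9, 0.2, -2.5]
gripper_width: 0.0076
gripper_force: 50.0
```

View pics/l3.png

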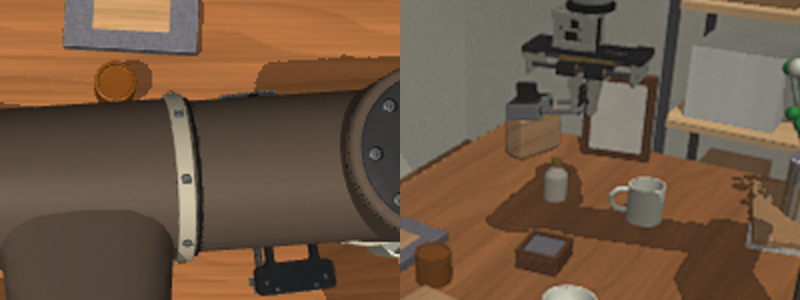

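The lock hangs level from the bar in the side view (body at 530,105, shackle drawn out to 580,100). The stand is empty at (545,250). I carry it over the hasp.

```bash
python3 -m inch '-0.08 -0.012 0 0 0; -0.14 -0.02 0 0 0; -0.18 -0.026 0 0 0; -0.18 -0.026 0 0 0; -0.18 -0.026 0 0 0; -0.18 -0.026 0 0 0; -0.18 -0.026 0 0 0; -0.18 -0.026 0 0 0'; python3 -m inch '-0.18 -0.026 0 0 0; -0.18 -0.026 0 0 0; -0.18 -0.026 0 0 0; -0.18 -0.026 0 0 0; -0.17 -0.025 0 0 0; -0.14 -0.02 0 0 0; -0.09 -0.013 0 0 0; -0.043 -0.006 0 0 0'; python3 -m inch '0 0 0 0 0; 0 0 0 0 0; 0 0 0 0 0; 0 0 0 0 0; 0 0 0 0 0; 0 0 0 0 0; 0 0 0 0 0; 0 0 0 0 0'; python3 - <<'E'
from plant import *
from h import *
a=cv2.resize(capture("side")["color"][120:300,140:380],(800,600),interpolation=cv2.INTER_CUBIC)
cv2.imwrite("pics/f.png",a)
E
```

```text
time_s: 25.5
tcp_pos: [0.4801, 0.0402, 0.3132]
eef_rot: [-180.0, 0.0, -83.3]
contact_force: [0.3, 0.3, -3.6]
gripper_width: 0.0072
gripper_force: 50.0
time_s: 26.5
tcp_pos: [0.485, 0.2156, 0.313]
eef_rot: [180.0, -0.0, -83.3]
contact_force: [-0.2, -0.1, -3.4]
gripper_width: 0.0077
gripper_force: 50.0
time_s: 27.5
tcp_pos: [0.4851, 0.2149, 0.3131]
eef_rot: [-180.0, -0.0, -83.3]
contact_force: [-0.2, -0.4, -3.1]
gripper_width: 0.0078
gripper_force: 50.0
```

View pics/f.png

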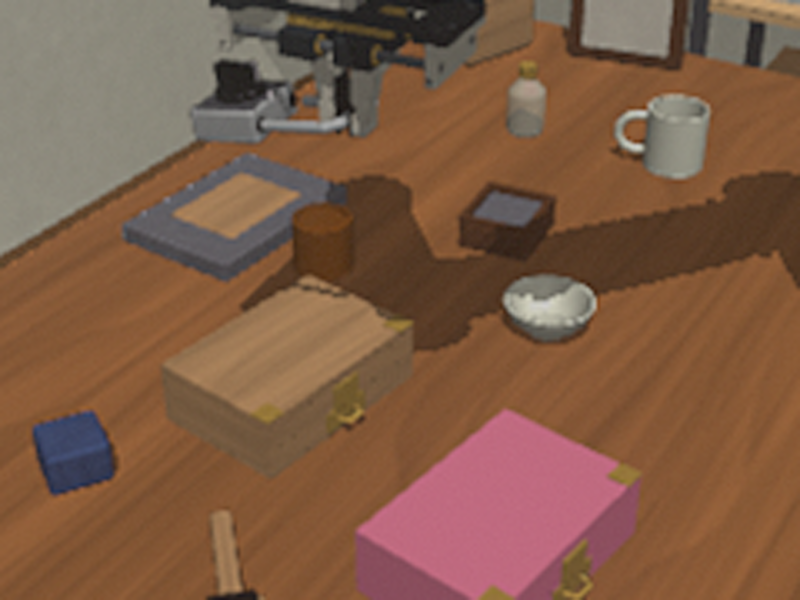

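The case is shut, its hasp at (347,410). The lock is level above it, body at (235,110), crown at (340,122). I check by projection that the shackle is still out, then hand in.

```bash
python3 - <<'E'
from h import *
a=.119
for d in(.046,.066):
    L=[(d,.034,-.014),(d,.034,.014),(d+.06,.034,-.014)]
    X=place([.485,.215,a],L)+[0,0,.3065]
    print(d,((proj(S,X)-[140,120])*800/240).round().tolist())
E
```

```text
0.046 [[275.0, 135.0], [273.0, 102.0], [208.0, 121.0]]
0.066 [[252.0, 131.0], [250.0, 97.0], [186.0, 116.0]]
```

```bash
python3 - <<'E'
from plant import *
from h import *
c=capture("side")["color"];x0,y0,k=190,130,8
r=cv2.resize(c[y0:y0+36,x0:x0+64],None,fx=k*1.5,fy=k*1.5,interpolation=cv2.INTER_CUBIC)
def ov(im,s,col):
    d=.046+s;im=im.copy();f=k*1.5
    def P(L): return ((proj(S,place([.485,.215,.119],L)+[0,0,.3065])-[x0,y0]+.5)*f*8).round().astype(np.int32)
    for z in(-.014,.014): cv2.polylines(im,[P([(d,.034,z),(d+.06,.034,z),(d+.06,-.034,z),(d,-.034,z)])],True,col,1,cv2.LINE_AA,3)
    cv2.polylines(im,[P([(d,.025,0),(.012,.025,0),(0,.015,0),(0,-.015,0),(.012,-.025,0),(d,-.025,0)])],False,col,1,cv2.LINE_AA,3)
    return im
g=r[:300]
o=ov(ov(r,.02,(0,255,0)),.005,(0,0,255))[:300]
m=np.vstack([g,o])[:, :800]
cv2.imwrite("pics/z.png",m);print(m.shape)
E
```

```text
(600, 768, 3)
```

View pics/z.png

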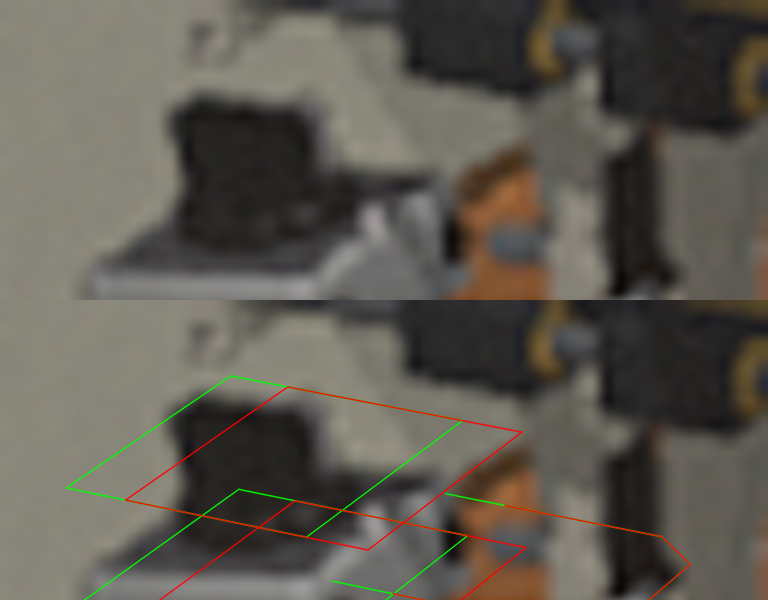

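The body sags a few degrees. Its top-face corners are at (90,270), (320,272) and (440,180), nearer the green s=20 mm frame. I fit the shackle draw together with the tilt.

```bash
python3 - <<'E'
from h import *
from scipy.spatial.transform import Rotation as Ro
f=12;O=np.array([(90,270),(320,272),(440,180),(372,207)])/f-.5+[190,130]
def X(p):
    s,y,pit,yaw,z=p;d=.046+s
    L=np.array([(d+.06,.034,.014),(d,.034,.014),(d,-.034,.014),(d+.002,0,.015)])+[0,y,0]
    return Ro.from_euler("zyx",[.119+yaw,pit,0]).apply(L)+[.485,.215,.3065+z]
for sy in(.05,.001):
  r=least_squares(lambda p:np.r_[(proj(S,X(p))-O).ravel(),(p[1])/.003,p[3]/sy,p[4]/.003],[.015,0,.1,0,0])
  print(r.x.round(4),r.fun.round(1))
E
```

```text
[ 0.0181 -0.0009  0.1584  0.0374  0.0006] [-1.4  0.2 -0.7  0.5  1.5 -1.2  0.5  0.7 -0.3  0.7  0.2]
[ 0.0196 -0.0008  0.1728  0.      0.0005] [-1.2  0.2 -1.1  0.5  1.9 -1.2  0.5  0.7 -0.3  0.   0.2]
```

The fit gives a shackle draw of 18–20 mm with the lock tilted 9–10° down. That fits the stop I felt while pulling.

```bash
python3 -c "
from plant import *;print(close_job())"
```

```text
the job is handed in; nothing more can be done
None
```

The job is handed in, verdict not shown: the case is shut, the dial was turned two notches to its mark, the shackle is drawn out about 18–20 mm by image fit, and the lock is held still by its bar about 0.31 m up, over the hasp, with no bystander seen moved.

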